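# Clamp the chutney jar in the one-handed kitchen board's quick-release vise

### The job

Clamp the brass-lidded chutney jar in the vise of the one-handed preparation board, so that its lid can be twisted off with one hand: hold the red quick-release lever down while you slide the jaw gently up to the jar until the jar sits against both jaws, let the lever spring up again, then turn the crank clockwise until the jar is held firmly, but not so hard that the glass could crack. Leave the jar standing upright on the board, centred between the two jaws, and do not disturb the bread, the spreader or the other things about.

Things in the scene. Friction and masses are not known exactly. Their poses are not given: they have to be found in the camera images.
- board: bamboo preparation board, 420 mm (its x) by 280 mm (its y), standing fast on rubber feet; origin at the middle of its underside, z up; its working top is 25 mm above the origin. The vise runs along its x on the centre line: crank at the -x end, then the sliding jaw (moves to +x to close), the jar, and the fixed jaw at +x.
- jar: closed glass jar of chutney, paper label, brass lid: diameter 80 mm, glass 84 mm tall, 104 mm with the lid, 0.3 to 0.5 kg; origin at the centre of its underside, z up. It stands loose in front of the fixed jaw, 5 to 17 mm short of its seat and up to 4 mm off the vise's centre line; the jaws centre it, and it slides on the board under about 3 N. The glass may crack above 80 N of squeeze.
- fixed_jaw_face (a point): middle of the fixed jaw's face, 45 mm above the board's top, on the vise's centre line. The jaw's two black rubber faces form a vee (40 degrees each way); a seated jar's axis is 31 mm from this point towards the sliding jaw.
- jaw: white sliding jaw plate, 104 mm wide, top 79 mm above the board's top, on the end of the screw of the white block behind it, which carries lever and crank; origin under its face, x to the fixed jaw. Lever down: jaw and block slide together along the board (about 3 N of drag). Lever up: the block's half-nut grips the rack, and only the screw moves the jaw.
- jaw_face (a point): middle of the sliding jaw's face, 45 mm above the board's top. Same vee as the fixed jaw: when it touches the centred jar, the jar's axis is 31 mm in front of it (board +x), so with the jar just seated against both jaws the two face points are 61 to 62 mm apart. The rubber is hard: from just touching to the right squeeze the faces close by only about half a mm.
- lever_saddle (a point): middle of the thumb saddle on top of the red quick-release lever, the surface to press on; about 85 to 90 mm behind the jaw's face (board -x), 94 mm above the board's top when up. 38 mm long (x) by 42 mm wide (y), with a lip 10 mm high at its front end and 6 mm at its back end, so closed fingertips pressing in it can also push the block and jaw along.
- lever (a joint): quick-release lever, rad: 0 up (locked), 0.30 fully down on its stop, about 13 mm lower at the saddle; hinged at its front end, 45 mm from the saddle's middle. It starts to move at 1 to 2 N and takes about 13 N near the stop; the half-nut is free of the rack only from about 0.25 rad on, so hold it nearly on its stop while sliding. It springs up when let go.
- crank (a joint): crank angle, rad: 0 with its arm straight up, growing clockwise as seen from the crank's end (from -x looking to +x), which tightens: from the top the grip goes to the board's -y, then down. 20 mm of jaw travel a turn (3.2 mm a rad). The rack has up to 3 mm of play: the first rad or so may push the block back instead of squeezing the jar. The crank stays where it is left.
- crank_axis (a point): point on the crank's axis of turning (parallel to board x), level with the middle of the crank's grip, 62 mm above the board's top. It slides with the block, not with the screw. Feel along the circle at the grip: running free the crank takes about 7 N; each 10 N of squeeze on the jar adds about 0.7 N.
- crank_grip_mid (a point): middle of the crank's black grip: a round bar 18 mm thick, 50 mm long, along board x, 35 mm from the axis. It spins freely on its pin, so it can be pinched from above and led round without turning the hand. A jar held firmly is squeezed with 25 to 60 N; about 40 N is right, which is some 3 N more at the grip than running free.
- bread_low: lower slice of bread lying on the board's +y side beside the jar, 107 by 58 mm, 16 mm thick; leave it alone (origin: centre of its underside)
- bread_top: upper slice, lying on the lower one; leave it alone (origin: centre of its underside)
- spreader: flat wooden spreader, about 200 mm long, lying along the board's -y side; leave it alone (origin: centre of its underside)
- honey: honey jar with a yellow lid, 64 mm across, 100 mm tall, beside the board; leave it alone (origin: centre of its underside)
- mug: blue mug, 80 mm across, 90 mm tall, beside the board; leave it alone (origin: centre of its underside)
- spoon: spoon lying to the robot's right of the board; leave it alone (origin: centre of its underside)
- pepper_mill: dark wooden pepper mill, 122 mm tall, to the left of the board; leave it alone (origin: centre of its underside)
- ramekin: white bowl, 84 mm across, 45 mm tall, to the left of the board; leave it alone (origin: centre of its underside)

How it is judged:
By the outcome, as a careful person would: the job done as asked, in the order asked, and still so for the second after the job is handed in, with the robot touching nothing.
It also fails if it takes over 72 s, if anything falls off the work surface, if the arm or the gripper's body presses on something with over 40 N, if the wrist force passes 120 N, or if a joint passes its speed limit or range.

### The arm

A 6-joint arm with a two-finger parallel gripper is mounted at the origin on the work surface. World frame = base frame: x ahead of the robot, y to its left, z up, the work surface at z = 0. Lengths are in m, angles in rad, forces in N, time in s.
With the tool pointing down it reaches from about 0.375 to 0.9 m from the base axis. Payload 3.1 kg.
Tool frame: the origin (TCP) lies midway between the tips of the shut fingers; the grasp point (between the pads) lies 19 mm behind it; z points along the fingers, y is the line along which they close (so a half turn about z gives the same grasp; the last joint's range is limited). The gripper opens to 85 mm and grips with 20 to 120 N. Pads are 22 mm wide; open, the fingers measure 114 mm over their backs; the gripper's body (76 mm by 85 mm) begins 54 mm behind the grasp point. The pads swing forward as they close: fully open they stand 13 mm farther back than shut.
Start: joints at [-1.351, 0.527, 1.433, -0, 1.181, -0.178], TCP at [0.242, -0.576, 0.231] pointing down, gripper open.
Joint ranges: [-3.08, 3.08], [-0.75, 2.2], [0.22, 2.44], [-1.43, 4.57], [0, 2.65], [-2.85, 2.85]. Speed limits (rad/s): [2.79, 2.79, 3.14, 3.14, 3.14, 3.14].

### API

Orientations are given as [roll, pitch, yaw] about the fixed x, y, z axes, in that order (R = Rz(yaw) Ry(pitch) Rx(roll)).
In Python, from rig import robot gives the robot as it stands.
- The arm moves only by the tool step_arm, never from a script. Its arguments are lists of equal length, an entry for each row: "travel": the shift along the tool's x, y, z normalised to -1 to 1, where 1 is 400 mm, a list of three; "twist": the turn about the tool's z normalised to -1 to 1, where 1 is 90 degrees. In form: {"travel": [[x, y, z], ...], "twist": [twist, ...]}. A call has 1 to 12 rows; each row is the pose to reach, as a shift and turn from the pose commanded when the call began, along the tool's axes at that moment; what a row does not reach only later rows make up. A row lasts 1/12 s, in which the tool goes at most 41.7 mm and 7.16 degrees, less where a joint would pass 70% of its speed; a pose out of reach is approached as far as the arm can. A call with a number of a shift or a turn outside -1 to 1 is refused whole. A call with a gripper value outside its range is refused whole. "grip" is the opening, from 0 (shut) to 1 (fully open), set as the call begins (left out, the last holds). The fingers move at their own pace and stop on an object; the grip force is fixed at half the most. Time passes only in rows, so rows that repeat a pose let the fingers close. It gives the time, the measured TCP pose, the force, the opening and the grip force at its end, in the units of the state.
- robot.read_state(): the state, without advancing time (a new reading comes with each control period).
- robot.capture(name): name is "scene" or "top"; returns (picture, depth): 420x560x3 uint8, blue, green, red; 420x560 float32, m along the optical axis (not along the pixel's ray), 0 where there is no reading.
- robot.camera_model(name): a dict with "K" (3x3 intrinsics, pixels), "R" (3x3) and "t" (3): a world point X has camera coordinates R X + t. Camera axes: x right, y down, z forward; pixel columns grow to the right and rows downward; lengths in m; the calibration is good to about 2 mm. A picture is of the moment at which its call begins. camera_model takes no time and is no camera call.
- robot.close_job(): hands the job in; it is judged then, once.
The state is a dict: "time": time; "joint_positions": joint angles; "qd": joint speeds; "joint_torque": joint torques, N m; "ee_pos": TCP position; "eef_rot": TCP orientation; "contact_force": force on the tool from outside, world axes, zero at the start; "ft_torque": the same for the moment, N m; "opening": opening from 0.0 (shut) to 1.0 (fully open); "grasp_force": force on a finger pad.
Only numpy, scipy, OpenCV 4.12 (cv2) and the standard library are available. Lean on these libraries where they do the work, as an engineer would, in place of code of your own. Each camera call takes 0.05 s, during which the arm holds its last target. There are 200 camera calls.

## Working session

There is one attempt and no reset: what is moved stays moved. The work goes in short steps, Python scripts to look and compute and a tool call to move; the robot and the scene stay as the last step left them, time stands still between calls to the robot, and variables do not carry over. Pictures are saved under pics/ and viewed, at most 10 in all, crops included, and the job is handed in when it is done.

Besides the shell and the picture viewer there is one more tool, called after "Request:" by a JSON object that holds its "op" and its "data", one argument or row to a line. step_arm: Moves the arm, as the interface text tells. Its arguments: {"type":"object","properties":{"travel":{"type":"array","items":{"type":"array","items":{"type":"number"}}},"twist":{"type":"array","items":{"type":"number"}},"grip":{"type":"number"}},"required":["travel","twist"]}

```bash
mkdir -p pics; ls
python3 - <<'E'
from rig import robot
import cv2,numpy as np
for n in("scene","top"):
    p,d=robot.capture(n); cv2.imwrite(f"pics/{n}0.png",p); np.savez(f"{n}0.npz",p=p,d=d)
    m=robot.camera_model(n); print(n,m["K"],m["R"],m["t"])
print(robot.read_state())
E
```

```text
pics
scene [[544.93126083   0.         287.97725574]
 [  0.         544.93126083 213.70270662]
 [  0.           0.           1.        ]] [[ 0.80756064  0.58946075 -0.0195407 ]
 [ 0.33494831 -0.48564556 -0.80743917]
 [-0.48544355  0.64551097 -0.58962712]] [-0.38033571 -0.08370778  1.82503547]
top [[430.85538302   0.         279.85421838]
 [  0.         430.85538302 205.75468448]
 [  0.           0.           1.        ]] [[-0.01207775 -0.99992533  0.00186075]
 [-0.97927619  0.01145206 -0.20220534]
 [ 0.20216893 -0.00426437 -0.97934138]] [-0.00915763  0.51527503  1.3264417 ]
{'time': 0.1, 'joint_positions': array([-1.35152768e+00,  5.28359408e-01,  1.43376876e+00,  2.68541893e-05,
        1.18140607e+00, -1.78482803e-01]), 'qd': array([-0.0015952 , -0.00237493, -0.00387168, -0.00032565,  0.00023348,
       -0.00087722]), 'joint_torque': array([-2.96401422e-04, -4.43303883e+01, -1.78586304e+01, -2.00598943e-04,
        3.82524566e-03,  2.83288648e-05]), 'ee_pos': array([ 0.24199406, -0.57555614,  0.23044167]), 'eef_rot': array([-3.13968632e+00, -3.69131648e-04,  3.97740882e-01]), 'contact_force': array([ 0.61143084, -1.60548583, -0.63547346]), 'ft_torque': array([ 0.01008014,  0.08320909, -0.01848311]), 'grasp_force': 0.0, 'opening': 0.9955268322971266}
```

View pics/scene0.png

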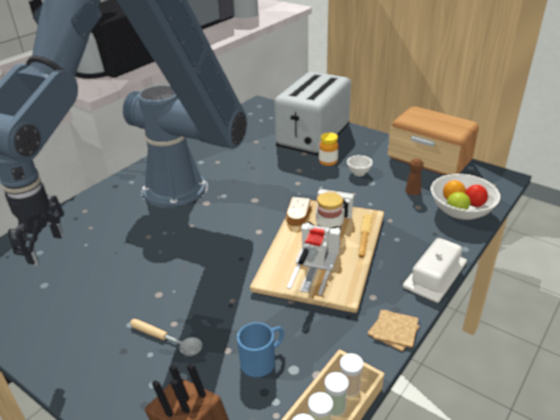

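View pics/top0.png

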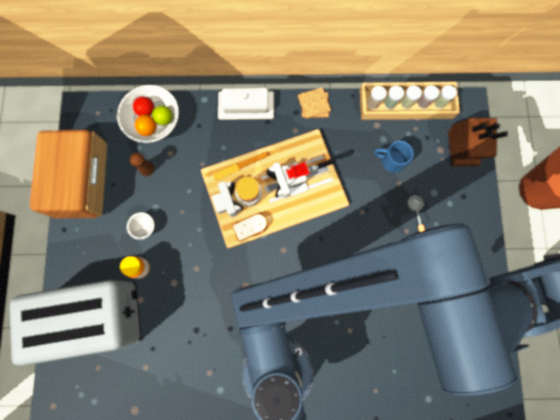

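The top view shows the board at about (275,188), with the red lever saddle at (298,171), the brass lid at (247,190), the fixed jaw at (222,203) and the crank at (345,153). Next I'll enlarge the crops.

```bash
cat > h.py <<'E'
import cv2,numpy as np
from rig import robot
M={n:robot.camera_model(n) for n in("scene","top")}
def ray(n,u,v):
    m=M[n];R=np.array(m["R"]);t=np.array(m["t"]);d=R.T@np.linalg.solve(m["K"],[u,v,1.]);return -R.T@t,d
def onz(n,u,v,z):
    c,d=ray(n,u,v);return c+d*(z-c[2])/d[2]
def dep(n,u,v,D):
    c,d=ray(n,u,v);return c+d*D
def proj(n,X):
    m=M[n];p=np.array(m["K"])@(np.array(m["R"])@X+m["t"]);return p[:2]/p[2]
def tri(uv1,uv2):
    c1,d1=ray("scene",*uv1);c2,d2=ray("top",*uv2)
    A=np.stack([d1,-d2],1);s=np.linalg.lstsq(A,c2-c1,rcond=None)[0]
    a,b=c1+s[0]*d1,c2+s[1]*d2;return (a+b)/2,np.linalg.norm(a-b)
def cloud(n,p,d):
    m=M[n];v,u=np.mgrid[:420,:560];K=np.array(m["K"])
    P=np.stack([(u-K[0,2])/K[0,0]*d,(v-K[1,2])/K[1,1]*d,d],-1)
    return (P-m["t"])@np.array(m["R"])
E
python3 - <<'E'
from h import *
a=np.load("scene0.npz");b=np.load("top0.npz")
A=cv2.resize(a["p"][180:310,245:395],None,fx=4,fy=4,interpolation=2);B=cv2.resize(b["p"][120:255,195:365],None,fx=4.4,fy=4.4,interpolation=2)
cv2.imwrite("pics/s1.png",A);cv2.imwrite("pics/t1.png",B)
P=cloud("top",b["p"],b["d"])
# board top
z=P[...,2];ok=(z>.02)&(z<.033)&(b["d"]>0)
ok[:110]=0;ok[260:]=0;ok[:,:190]=0;ok[:,360:]=0
q=P[ok][:,:2];print(len(q),np.median(z[ok]))
r=cv2.minAreaRect(q.astype(np.float32));print(r)
hsv=cv2.cvtColor(b["p"],cv2.COLOR_BGR2HSV)
red=((hsv[...,0]<8)|(hsv[...,0]>172))&(hsv[...,1]>150)&(hsv[...,2]>90);red[:150]=0;red[200:]=0;red[:,:270]=0;red[:,330:]=0
v,u=np.nonzero(red);print("red",u.mean(),v.mean(),len(u),np.median(P[red],0),P[red].min(0),P[red].max(0))
E
```

```text
6736 0.02476172612587825
((0.6654365062713623, 0.031782299280166626), (0.4469750225543976, 0.41935139894485474), 19.0821475982666)
red 298.02904564315355 170.16182572614107 241 [ 0.61287462 -0.0728662   0.11940777] [ 0.23632066 -0.11345929  0.0242057 ] [ 0.66857825 -0.00940147  1.40324765]
```

View pics/s1.png

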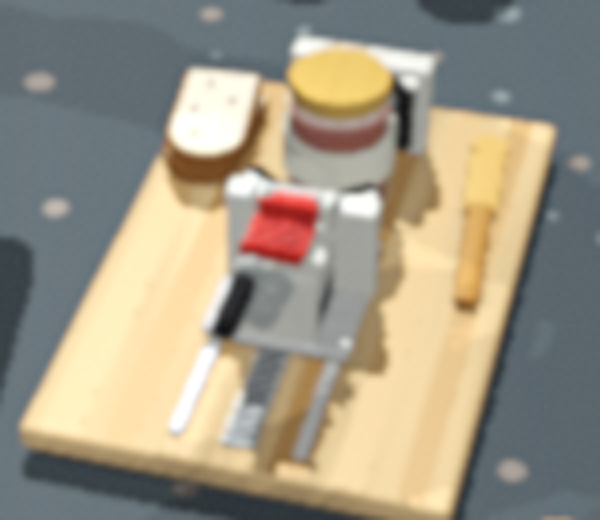

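View pics/t1.png

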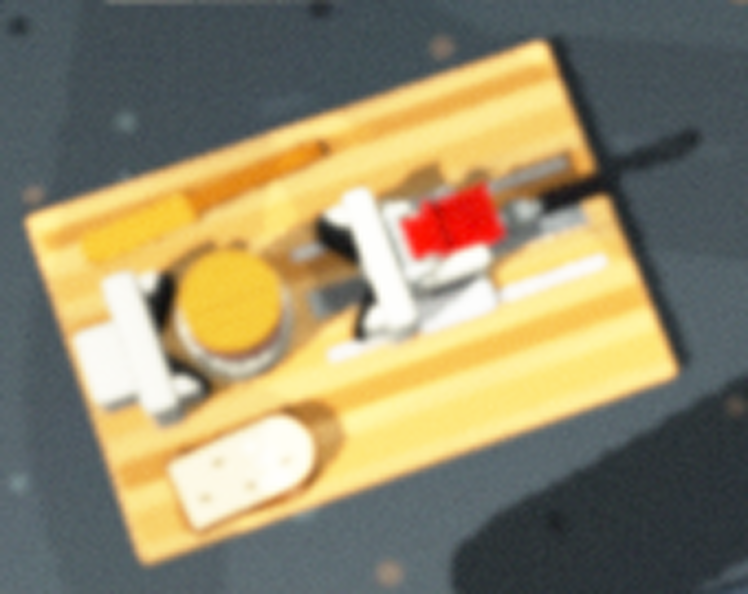

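The crops show the board corners in the top view at (200.7,168.9), (318.9,129.1), (349.5,205.2) and (228.6,247.7). In the scene crop the grip runs from (250,280) to (220,330), and the spreader is on the -y side, the bread on the +y side.

```bash
cat >> h.py <<'E'
def hull(p,d,n="top"):
    hsv=cv2.cvtColor(p,cv2.COLOR_BGR2HSV);return hsv,cloud(n,p,d)
E
python3 - <<'E'
from h import *
b=np.load("top0.npz");a=np.load("scene0.npz")
c=[onz("top",u,v,.025)[:2] for u,v in((200.7,168.9),(318.9,129.1),(349.5,205.2),(228.6,247.7))]
c=np.array(c);print(c,[np.linalg.norm(c[i]-c[(i+1)%4]) for i in range(4)])
cen=c.mean(0);e=(c[0]-c[1])+(c[3]-c[2]);f=(c[3]-c[0])+(c[2]-c[1])
yaw=np.mean([np.arctan2(e[1],e[0]),np.arctan2(-f[0],f[1])]) ;print("yaws",np.arctan2(e[1],e[0]),np.arctan2(-f[0],f[1]),cen)
yaw=np.arctan2(e[1],e[0])
ex=np.array([np.cos(yaw),np.sin(yaw)]);ey=np.array([-ex[1],ex[0]])
np.savez("board.npz",cen=cen,yaw=yaw)
bf=lambda X:np.array([(X[:2]-cen)@ex,(X[:2]-cen)@ey,X[2]-.025])
hsvb,Pb=hull(b["p"],b["d"]);hsva,Pa=hull(a["p"],a["d"],"scene")
def tob(P):
    q=P[...,:2]-cen;return np.stack([q@ex,q@ey,P[...,2]-.025],-1)
for n,h,P in(("top",hsvb,Pb),("scene",hsva,Pa)):
    T=tob(P);inb=(abs(T[...,0]+.03)<.25)&(abs(T[...,1])<.14)&(T[...,2]>.01)&(T[...,2]<.12)
    red=((h[...,0]<8)|(h[...,0]>172))&(h[...,1]>140)&(h[...,2]>90)&inb&(T[...,2]>.07)
    lid=(T[...,2]>.098)&(T[...,2]<.11)&inb
    wht=(h[...,1]<60)&(h[...,2]>120)&inb&(T[...,2]>.07)&(T[...,2]<.083)
    blk=(h[...,2]<70)&inb&(T[...,2]>.03)&(T[...,0]<-.08)
    for k,m in(("red",red),("lid",lid),("white",wht),("blk",blk)):
        v,u=np.nonzero(m)
        if len(u):print(n,k,len(u),"px",u.mean().round(1),v.mean().round(1),"med",np.median(T[m],0).round(4),"p5",np.percentile(T[m],5,0).round(3),"p95",np.percentile(T[m],95,0).round(3))
# grip ends triangulated (scene crop)
for uv in((250,280),(220,332)): print(uv[0]/4+245,uv[1]/4+180)
for s,t in(((250,280),(545,200)),((220,332),(600,172))):
    X,g=tri((s[0]/4+245,s[1]/4+180),(t[0]/4.4+195,t[1]/4.4+120));print(X,g,bf(X))
E
```

```text
[[ 0.64898931  0.24616848]
 [ 0.78472795 -0.15102425]
 [ 0.52002649 -0.24302735]
 [ 0.38565532  0.15032088]] [np.float64(0.4197464037846019), np.float64(0.2802345985617592), np.float64(0.4156662664104499), np.float64(0.2802348133928334)]
yaws 1.9000374509599793 1.9125879445129574 [0.58484977 0.00060944]
top red 240 px 297.7 170.2 med [-0.0783 -0.0034  0.0944] p5 [-0.104 -0.021  0.089] p95 [-0.048  0.013  0.102]
top lid 548 px 263.4 182.2 med [0.0794 0.0009 0.1029] p5 [-0.168 -0.029  0.099] p95 [0.116 0.026 0.108]
top white 535 px 252.8 188.2 med [0.1268 0.0022 0.0754] p5 [-0.03  -0.046  0.071] p95 [0.168 0.043 0.081]
top blk 62 px 325.0 163.3 med [-0.1618  0.0069  0.1031] p5 [-0.185  0.     0.097] p95 [-0.142  0.011  0.108]
scene red 209 px 315.2 236.7 med [-0.0781 -0.0049  0.0965] p5 [-0.108 -0.02   0.093] p95 [-0.059  0.013  0.104]
scene lid 553 px 320.9 217.8 med [0.0627 0.0017 0.104 ] p5 [-0.177 -0.028  0.099] p95 [0.114 0.026 0.108]
scene white 404 px 326.3 222.0 med [-0.0149 -0.0209  0.0753] p5 [-0.107 -0.049  0.071] p95 [0.166 0.045 0.081]
scene blk 66 px 303.3 256.5 med [-0.1702  0.0019  0.1027] p5 [-0.187 -0.002  0.094] p95 [-0.146  0.007  0.107]
307.5 250.0
300.0 263.0
[ 0.6285317  -0.13479147  0.12516256] 0.0068382690641087505 [-0.14225171  0.00244282  0.10016256]
[ 0.64417853 -0.1785894   0.12334517] 0.006078212192311114 [-0.18875618  0.00179737  0.09834517]
```

```bash
cat >> h.py <<'E'
YAW=1.906;CEN=np.array([.58485,.00061]);EX=np.array([np.cos(YAW),np.sin(YAW)]);EY=np.array([-EX[1],EX[0]])
def tob(P):
    q=P[...,:2]-CEN;return np.stack([q@EX,q@EY,P[...,2]-.025],-1)
def fromb(x,y,z):
    return np.r_[CEN+x*EX+y*EY,z+.025]
def shift(target,s=None):
    """world target -> tool travel from the measured pose, normalised"""
    from scipy.spatial.transform import Rotation as Ro
    s=s or robot.read_state();R=Ro.from_euler("xyz",s["eef_rot"]).as_matrix()
    return (R.T@(target-s["ee_pos"]))/.4
def measure(tag):
    for n in("top","scene"):
        p,d=robot.capture(n);np.savez(f"{n}{tag}.npz",p=p,d=d);report(n,p,d)
def report(n,p,d):
    h=cv2.cvtColor(p,cv2.COLOR_BGR2HSV);T=tob(cloud(n,p,d));x,y,z=T[...,0],T[...,1],T[...,2]
    inb=(abs(x)<.23)&(abs(y)<.07)
    red=((h[...,0]<8)|(h[...,0]>172))&(h[...,1]>140)&inb&(z>.07)&(x<.02)&(z<.11)
    lid=(z>.099)&(z<.109)&inb&(x>.03)&(h[...,0]>12)&(h[...,0]<35)&(h[...,1]>90)
    jaw=inb&(z>.073)&(z<.084)&(h[...,1]<70)&(x>-.06)&(x<.06)&((abs(y)>.025))
    fj=inb&(z>.073)&(z<.084)&(h[...,1]<70)&(x>.1)&(abs(y)>.025)
    for k,m in(("red",red),("lid",lid),("jaw",jaw),("fixed",fj)):
        if m.sum()>5:
            q=np.percentile(T[m],[4,50,96],0).round(4);c="" 
            if k=="lid": c=cv2.minEnclosingCircle(T[m][:,:2].astype(np.float32))
            print(n,k,m.sum(),q.tolist(),c)
E
python3 - <<'E'
from h import *
for n in("top","scene"):
    z=np.load(n+"0.npz");report(n,z["p"],z["d"])
b=np.load("top0.npz");T=tob(cloud("top",b["p"],b["d"]))
s=(abs(T[...,1])<.012)&(T[...,2]>.05)&(T[...,2]<.115)
for lo in np.arange(-.2,.2,.008):
    m=s&(T[...,0]>=lo)&(T[...,0]<lo+.008)
    if m.sum():print(round(lo*1000),m.sum(),np.percentile(T[m][:,2],[10,50,90]).round(3),end=" | ")
print()
for z in(.15,): 
  X=fromb(-.088,0,z);print(X,shift(X))
E
```

```text
top red 240 [[-0.1044, -0.0211, 0.0892], [-0.0783, -0.0029, 0.0944], [-0.0468, 0.0144, 0.1037]] 
top lid 385 [[0.059, -0.0314, 0.0995], [0.0893, -0.0018, 0.1031], [0.1178, 0.0279, 0.1077]] ((0.0891079306602478, -0.002427520928904414), 0.03614993765950203)
top jaw 116 [[-0.0303, -0.0509, 0.0737], [-0.0193, -0.0275, 0.0774], [-0.0008, 0.0456, 0.082]] 
top fixed 103 [[0.1276, -0.0503, 0.0732], [0.1564, -0.0263, 0.0754], [0.1683, 0.0449, 0.0794]] 
scene red 209 [[-0.1078, -0.0203, 0.093], [-0.0781, -0.0045, 0.0965], [-0.0589, 0.0138, 0.1043]] 
scene lid 296 [[0.0545, -0.0311, 0.1008], [0.0821, -0.0021, 0.1047], [0.114, 0.028, 0.1079]] ((0.08443518728017807, -0.0006811101920902729), 0.0366535447537899)
scene jaw 122 [[-0.0463, -0.0511, 0.0735], [-0.0225, -0.0295, 0.0778], [0.0066, 0.0473, 0.0825]] 
scene fixed 87 [[0.129, -0.0514, 0.0738], [0.1569, -0.0322, 0.0765], [0.1702, 0.048, 0.0802]] 
-192 5 [0.098 0.103 0.105] | -184 11 [0.099 0.102 0.107] | -176 13 [0.099 0.102 0.106] | -168 11 [0.101 0.105 0.108] | -160 15 [0.097 0.102 0.105] | -152 11 [0.1   0.102 0.105] | -144 14 [0.094 0.101 
[... 389 characters left out ...]
-32 16 [0.076 0.077 0.08 ] | -24 18 [0.075 0.078 0.081] | -16 18 [0.067 0.076 0.08 ] | -8 1 [0.076 0.076 0.076] | 48 14 [0.075 0.083 0.104] | 56 20 [0.1   0.103 0.105] | 64 18 [0.099 0.102 0.107] | 72 21 [0.098 0.102 0.105] | 80 20 [0.099 0.103 0.108] | 88 20 [0.099 0.102 0.107] | 96 19 [0.1   0.104 0.108] | 104 22 [0.1   0.104 0.106] | 112 19 [0.101 0.103 0.106] | 120 19 [0.079 0.097 0.103] | 128 3 [0.056 0.06  0.076] | 144 14 [0.066 0.073 0.076] | 152 20 [0.072 0.076 0.078] | 160 21 [0.071 0.075 0.077] | 168 9 [0.051 0.069 0.077] | 176 7 [0.051 0.052 0.052] | 184 6 [0.052 0.053 0.054] | 192 6 [0.051 0.052 0.053] | 
[ 0.61379861 -0.08249221  0.175     ] [ 1.33435518 -0.77613609  0.14057657]
```

Request:
{"op": "step_arm", "data": {
  "travel": [
    [0.95,-0.56,0],
    [0.95,-0.56,0],
    [0.95,-0.56,0],
    [0.95,-0.56,0],
    [0.95,-0.56,0],
    [0.95,-0.56,0],
    [0.95,-0.56,0],
    [0.95,-0.56,0],
    [0.95,-0.56,0],
    [0.95,-0.56,0],
    [0.95,-0.56,0],
    [0.95,-0.56,0]
  ],
  "twist": [-0.96,-0.96,-0.96,-0.96,-0.96,-0.96,-0.96,-0.96,-0.96,-0.96,-0.96,-0.96],
  "grip": 0
}}

```text
time: 1.1
ee_pos: [0.5078, -0.2178, 0.231]
eef_rot: [3.14, -0.002, 1.91]
contact_force: [-0.2, -0.4, 0.2]
opening: -0.0
grasp_force: 0.0
```

Run:
```python
from h import *
s=robot.read_state();print(s["ee_pos"],s["eef_rot"],s["qd"].round(2),s["contact_force"]);print(shift(fromb(-.084,-.003,.13)), (s["eef_rot"][2]-YAW)/1.5708)
```

```text
[ 0.50782256 -0.21775754  0.23099261] [ 3.14040535e+00 -1.82784946e-03  1.90957273e+00] [-0.07 -0.    0.01 -0.06 -0.01 -1.54] [-0.22075144 -0.39887482  0.16162682]
[0.24051985 0.36957373 0.1908604 ] 0.0022744676061263137
```

Request:
{"op": "step_arm", "data": {
  "travel": [
    [0.24,0.37,0.05],
    [0.24,0.37,0.05],
    [0.24,0.37,0.05],
    [0.24,0.37,0.05],
    [0.24,0.37,0.12],
    [0.24,0.37,0.19],
    [0.24,0.37,0.19],
    [0.24,0.37,0.19]
  ],
  "twist": [0,0,0,0,0,0,0,0]
}}

```text
time: 1.77
ee_pos: [0.6134, -0.0833, 0.1535]
eef_rot: [-3.137, -0.003, 1.898]
contact_force: [-0.2, -0.0, 1.1]
opening: -0.0
grasp_force: 0.0
```

Run:
```python
from h import *
s=robot.read_state();print(s["ee_pos"],s["eef_rot"],tob(s["ee_pos"]),s["contact_force"]);print(shift(fromb(-.084,-.003,.1)))
p,d=robot.capture("scene");cv2.imwrite("pics/s2.png",cv2.resize(p[150:310,245:395],None,fx=4,fy=3.75,interpolation=2)[:600]);print(proj("scene",s["ee_pos"]))
```

```text
[ 0.61344724 -0.0832972   0.15349593] [-3.13721531e+00 -3.09820504e-03  1.89833101e+00] [-0.0886446   0.00059663  0.12849593] [-0.15366654 -0.03998747  1.12820136]
[0.01145933 0.00921417 0.07123602]
[312.78553489 228.78605133]
```

View pics/s2.png

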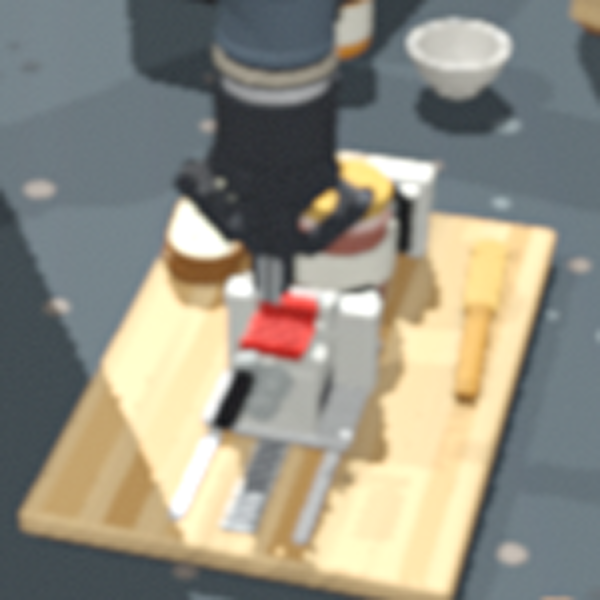

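Picture: shut fingertips at crop (272,298), hovering just over the red saddle at (280,325).

Request:
{"op": "step_arm", "data": {
  "travel": [
    [0.01,0.009,0.04],
    [0.01,0.009,0.07],
    [0.01,0.009,0.08],
    [0.01,0.009,0.09],
    [0.01,0.009,0.1],
    [0.01,0.009,0.1],
    [0.01,0.009,0.1]
  ],
  "twist": [-0.005,-0.005,-0.005,-0.005,-0.005,-0.005,-0.005]
}}

```text
time: 2.4
ee_pos: [0.6173, -0.0799, 0.1163]
eef_rot: [3.141, 0.001, 1.906]
contact_force: [-2.1, -2.6, 4.8]
opening: -0.002
grasp_force: 2.2
```

```bash
cat > st.py <<'E'
from h import *
s=robot.read_state();f=s["contact_force"];print("t",s["time"],"b",tob(s["ee_pos"]).round(4),"rpy",s["eef_rot"].round(3),"Fb",np.round([f[:2]@EX,f[:2]@EY,f[2]],1),"M",s["ft_torque"].round(2),"open",round(s["opening"],3),"g",s["grasp_force"])
E
python3 st.py
```

```text
t 2.4 b [-0.0867 -0.0042  0.0913] rpy [3.141e+00 1.000e-03 1.906e+00] Fb [-1.7  2.8  4.8] M [-0.3   0.33 -0.04] open -0.002 g 2.239497173577547
```

Request:
{"op": "step_arm", "data": {
  "travel": [
    [0,0,0.008],
    [0,0,0.016],
    [0,0,0.022],
    [0,0,0.022],
    [0,0,0.022],
    [0,0,0.022]
  ],
  "twist": [0,0,0,0,0,0]
}}

```text
time: 2.9
ee_pos: [0.6174, -0.0796, 0.109]
eef_rot: [3.141, 0.002, 1.906]
contact_force: [-3.8, -0.5, 12.3]
opening: 0.001
grasp_force: 6.0
```

```bash
python3 st.py
```

```text
t 2.9 b [-0.0865 -0.0043  0.084 ] rpy [3.141e+00 2.000e-03 1.906e+00] Fb [ 0.8  3.8 12.3] M [-0.12  0.74  0.02] open 0.001 g 6.045811660587788
```

Request:
{"op": "step_arm", "data": {
  "travel": [
    [0,0,0.004],
    [0,0,0.008],
    [0,0,0.008],
    [0,0,0.008],
    [0,0,0.008]
  ],
  "twist": [0,0,0,0,0]
}}

```text
time: 3.32
ee_pos: [0.6173, -0.0792, 0.1063]
eef_rot: [3.141, 0.001, 1.906]
contact_force: [-4.9, -0.6, 15.1]
opening: -0.001
grasp_force: 6.9
```

```bash
python3 st.py
```

```text
t 3.3167 b [-0.0861 -0.0043  0.0813] rpy [3.141e+00 1.000e-03 1.906e+00] Fb [ 1.   4.8 15.1] M [0.15 0.84 0.01] open -0.001 g 6.9371248036623
```

Request:
{"op": "step_arm", "data": {
  "travel": [
    [0,0,0.003],
    [0.005,0,0.003],
    [0.01,0,0.003],
    [0.015,0,0.003],
    [0.02,0,0.003],
    [0.025,0,0.003],
    [0.03,0,0.003],
    [0.035,0,0.003],
    [0.04,0,0.003],
    [0.045,0,0.003],
    [0.05,0,0.003],
    [0.05,0,0.003]
  ],
  "twist": [0,0,0,0,0,0,0,0,0,0,0,0]
}}

```text
time: 4.32
ee_pos: [0.6114, -0.062, 0.106]
eef_rot: [3.14, 0.005, 1.907]
contact_force: [-5.3, -4.5, 18.6]
opening: -0.002
grasp_force: 9.1
```

```bash
python3 st.py; python3 -c "
from h import *
measure('a')"
```

```text
t 4.3167 b [-0.0678 -0.0045  0.081 ] rpy [3.14  0.005 1.907] Fb [-2.5  6.5 18.6] M [-0.61  0.99  0.03] open -0.002 g 9.098064601421356
scene red 90 [[-0.0885, -0.0211, 0.0759], [-0.0701, -0.0144, 0.0808], [-0.0409, 0.0088, 0.0955]] 
scene lid 100 [[0.0624, -0.0332, 0.1008], [0.088, -0.0206, 0.105], [0.1126, -0.0057, 0.1084]] ((0.08669783174991608, -0.011819005012512207), 0.03104616142809391)
scene jaw 71 [[-0.0297, -0.0516, 0.0733], [-0.0083, -0.0402, 0.0775], [0.0194, -0.0134, 0.0827]] 
scene fixed 58 [[0.1275, -0.0519, 0.0737], [0.1533, -0.0404, 0.0761], [0.1672, -0.0268, 0.08]]
```

Request:
{"op": "step_arm", "data": {
  "travel": [
    [0.006,0,0],
    [0.012,0,0],
    [0.018,0,0],
    [0.024,0,0],
    [0.03,0,0],
    [0.036,0,0],
    [0.042,0,0],
    [0.048,0,0],
    [0.054,0,0],
    [0.06,0,0],
    [0.066,0,0],
    [0.066,0,0]
  ],
  "twist": [0,0,0,0,0,0,0,0,0,0,0,0]
}}

```text
time: 5.42
ee_pos: [0.6026, -0.0367, 0.106]
eef_rot: [3.14, 0.004, 1.907]
contact_force: [-5.8, -4.0, 19.2]
opening: -0.003
grasp_force: 9.4
```

```bash
python3 st.py; python3 -c "
from h import *
p,d=robot.capture('scene');report('scene',p,d)"
```

```text
t 5.4167 b [-0.0411 -0.0045  0.081 ] rpy [3.14  0.004 1.907] Fb [-1.8  6.8 19.2] M [-0.52  1.08  0.05] open -0.003 g 9.389234818518162
scene red 76 [[-0.062, -0.0202, 0.0754], [-0.0439, -0.0149, 0.081], [-0.0164, 0.0083, 0.0954]] 
scene lid 51 [[0.069, -0.035, 0.1005], [0.0916, -0.0245, 0.105], [0.1138, -0.0114, 0.1077]] ((0.08538118749856949, -0.014986759051680565), 0.030127007514238358)
scene jaw 76 [[-0.0068, -0.0515, 0.0733], [0.0185, -0.0375, 0.0781], [0.0486, 0.0323, 0.0824]] 
scene fixed 59 [[0.1307, -0.0509, 0.0733], [0.1543, -0.039, 0.0762], [0.1677, -0.0262, 0.0795]]
```

Request:
{"op": "step_arm", "data": {
  "travel": [
    [0.003,-0.002,0],
    [0.006,-0.002,0],
    [0.009,-0.002,0],
    [0.012,-0.002,0],
    [0.015,-0.002,0],
    [0.018,-0.002,0],
    [0.021,-0.002,0],
    [0.024,-0.002,0],
    [0.025,-0.002,0]
  ],
  "twist": [0,0,0,0,0,0,0,0,0]
}}

```text
time: 6.22
ee_pos: [0.5994, -0.0279, 0.106]
eef_rot: [3.138, 0.005, 1.907]
contact_force: [-4.7, -4.7, 18.3]
opening: -0.002
grasp_force: 9.2
```

```bash
python3 st.py
```

```text
t 6.2167 b [-0.0317 -0.0044  0.081 ] rpy [3.138 0.005 1.907] Fb [-2.9  5.9 18.3] M [-0.71  0.81  0.08] open -0.002 g 9.212162978947163
```

Still only drag, so I'll go on in small steps.

Request:
{"op": "step_arm", "data": {
  "travel": [
    [0.002,0,0],
    [0.004,0,0],
    [0.006,0,0],
    [0.008,0,0],
    [0.01,0,0],
    [0.012,0,0],
    [0.012,0,0]
  ],
  "twist": [0,0,0,0,0,0,0]
}}

```text
time: 6.8
ee_pos: [0.5981, -0.0238, 0.106]
eef_rot: [3.138, 0.006, 1.907]
contact_force: [-3.4, -5.7, 19.0]
opening: -0.008
grasp_force: 9.3
```

```bash
python3 st.py
```

```text
t 6.8 b [-0.0274 -0.0044  0.081 ] rpy [3.138 0.006 1.907] Fb [-4.2  5.1 19. ] M [-0.88  0.77  0.03] open -0.008 g 9.274335913360119
```

Request:
{"op": "step_arm", "data": {
  "travel": [
    [0.002,0,0],
    [0.004,0,0],
    [0.006,0,0],
    [0.008,0,0],
    [0.008,0,0]
  ],
  "twist": [0,0,0,0,0]
}}

```text
time: 7.22
ee_pos: [0.597, -0.0209, 0.106]
eef_rot: [3.138, 0.006, 1.907]
contact_force: [-5.6, -6.4, 18.3]
opening: -0.005
grasp_force: 9.3
```

```bash
python3 st.py;python3 -c "
from h import *
p,d=robot.capture('scene');report('scene',p,d)
cv2.imwrite('pics/s3.png',cv2.resize(p[150:310,245:395],None,fx=4,fy=3.75,interpolation=2)[:600])"
```

```text
t 7.2167 b [-0.0243 -0.0044  0.081 ] rpy [3.138 0.006 1.907] Fb [-4.2  7.3 18.3] M [-0.96  0.82  0.03] open -0.005 g 9.321211874485016
scene red 85 [[-0.0439, -0.0209, 0.0736], [-0.0261, -0.0147, 0.0815], [0.0017, 0.0079, 0.0958]] 
scene lid 37 [[0.062, -0.034, 0.1003], [0.101, -0.0234, 0.1046], [0.1276, -0.013, 0.1082]] ((0.09517738968133926, -0.012880785390734673), 0.034953776746988297)
scene jaw 76 [[0.0056, -0.0509, 0.0735], [0.0335, -0.0341, 0.0783], [0.0505, 0.0449, 0.082]] 
scene fixed 58 [[0.1284, -0.0512, 0.0737], [0.1536, -0.0399, 0.0761], [0.1678, -0.0268, 0.0803]]
```

View pics/s3.png

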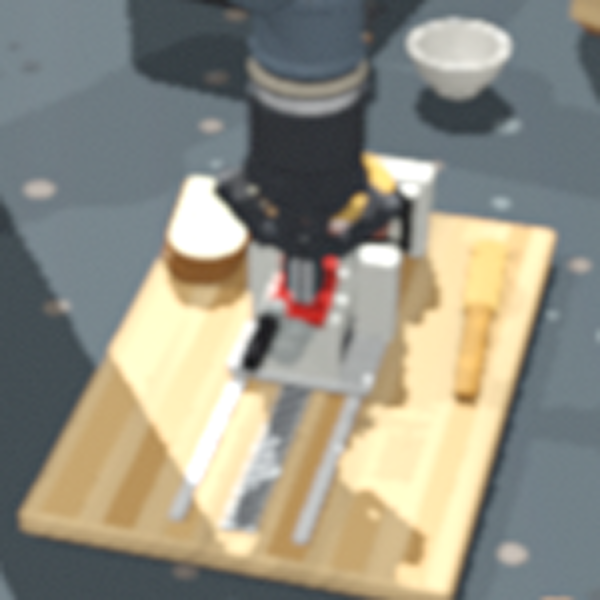

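The fingers are in the saddle at crop (305,285), and the jaw plate is close to the jar, whose lid shows at (380,175). I'm continuing in ~2 mm steps and watching the axial force.

Request:
{"op": "step_arm", "data": {
  "travel": [
    [0.0015,0,0],
    [0.003,0,0],
    [0.0045,0,0],
    [0.006,0,0],
    [0.006,0,0]
  ],
  "twist": [0,0,0,0,0]
}}

```text
time: 7.68
ee_pos: [0.5963, -0.0187, 0.106]
eef_rot: [3.138, 0.006, 1.907]
contact_force: [-4.2, -5.4, 17.7]
opening: -0.001
grasp_force: 9.4
```

Request:
{"op": "step_arm", "data": {
  "travel": [
    [0.0015,0,0],
    [0.003,0,0],
    [0.0045,0,0],
    [0.006,0,0],
    [0.006,0,0]
  ],
  "twist": [0,0,0,0,0]
}}

```text
time: 8.1
ee_pos: [0.5955, -0.0164, 0.106]
eef_rot: [3.138, 0.006, 1.907]
contact_force: [-5.2, -6.4, 18.0]
opening: -0.001
grasp_force: 9.4
```

```bash
python3 st.py
```

```text
t 8.1 b [-0.0196 -0.0045  0.081 ] rpy [3.138 0.006 1.907] Fb [-4.3  7.  18. ] M [-0.94  0.82  0.02] open -0.001 g 9.385023973882198
```

Request:
{"op": "step_arm", "data": {
  "travel": [
    [0.0015,0,0],
    [0.003,0,0],
    [0.0045,0,0],
    [0.006,0,0],
    [0.006,0,0]
  ],
  "twist": [0,0,0,0,0]
}}

```text
time: 8.52
ee_pos: [0.5947, -0.0142, 0.106]
eef_rot: [3.138, 0.006, 1.907]
contact_force: [-4.8, -6.6, 18.1]
opening: 0.0
grasp_force: 9.4
```

Request:
{"op": "step_arm", "data": {
  "travel": [
    [0.0015,0,0],
    [0.003,0,0],
    [0.0045,0,0],
    [0.006,0,0],
    [0.006,0,0]
  ],
  "twist": [0,0,0,0,0]
}}

```text
time: 8.93
ee_pos: [0.5947, -0.0139, 0.1061]
eef_rot: [3.138, 0.01, 1.908]
contact_force: [-3.8, -11.5, 17.3]
opening: -0.004
grasp_force: 9.6
```

```bash
python3 st.py; python3 -c "
from h import *
p,d=robot.capture('scene');report('scene',p,d)"
```

```text
t 8.9333 b [-0.0169 -0.0046  0.0811] rpy [3.138 0.01  1.908] Fb [-9.6  7.4 17.3] M [-1.92  0.7   0.03] open -0.004 g 9.616858139634132
scene red 79 [[-0.0378, -0.0202, 0.0745], [-0.021, -0.0146, 0.0807], [0.0061, 0.0086, 0.0969]] 
scene lid 36 [[0.0704, -0.0343, 0.1001], [0.1092, -0.0221, 0.105], [0.1298, -0.0136, 0.1081]] ((0.09874407947063446, -0.01937323994934559), 0.03258400782942772)
scene jaw 71 [[0.0062, -0.0522, 0.0732], [0.0392, -0.0356, 0.0779], [0.0547, 0.0446, 0.0835]] 
scene fixed 54 [[0.1264, -0.0523, 0.0735], [0.1539, -0.04, 0.0762], [0.1671, -0.027, 0.0797]]
```

Request:
{"op": "step_arm", "data": {
  "travel": [
    [0.0015,0,0],
    [0.003,0,0],
    [0.004,0,0],
    [0.004,0,0],
    [0.004,0,0],
    [0.004,0,0]
  ],
  "twist": [0,0,0,0,0,0]
}}

```text
time: 9.48
ee_pos: [0.5947, -0.0137, 0.1061]
eef_rot: [3.138, 0.012, 1.908]
contact_force: [-2.8, -14.0, 15.4]
opening: -0.001
grasp_force: 9.8
```

```bash
python3 st.py
```

```text
t 9.4833 b [-0.0168 -0.0046  0.0811] rpy [3.138 0.012 1.908] Fb [-12.3   7.2  15.4] M [-2.52  0.65  0.06] open -0.001 g 9.764685183763504
```

Request:
{"op": "step_arm", "data": {
  "travel": [
    [-0.003,0,0],
    [-0.006,0,-0.003],
    [-0.006,0,-0.01],
    [-0.006,0,-0.02],
    [-0.007,0,-0.03],
    [-0.009,0,-0.04],
    [-0.01,0,-0.06],
    [-0.01,0,-0.1],
    [-0.05,0,-0.15],
    [-0.1,0,-0.2],
    [-0.2,0,-0.2],
    [-0.3,0,-0.2]
  ],
  "twist": [0,0,0,0,0,0,0,0,0,0,0,0]
}}

```text
time: 10.48
ee_pos: [0.6318, -0.1206, 0.184]
eef_rot: [3.139, 0.001, 1.909]
contact_force: [1.0, -0.7, -0.3]
opening: -0.002
grasp_force: 0.0
```

```bash
python3 st.py
python3 - <<'E'
from h import *
measure('b')
for n in("top","scene"):
    z=np.load(n+"b.npz");h=cv2.cvtColor(z["p"],cv2.COLOR_BGR2HSV);T=tob(cloud(n,z["p"],z["d"]))
    m=(h[...,2]<75)&(T[...,2]>.085)&(T[...,2]<.115)&(T[...,0]<-.05)&(T[...,0]>-.16)&(abs(T[...,1])<.03)
    if m.sum():print(n,"grip",m.sum(),np.percentile(T[m],[4,50,96],0).round(4).tolist())
p=np.load("topb.npz")["p"];cv2.imwrite("pics/t4.png",cv2.resize(p[120:255,195:365],None,fx=4.4,fy=4.4,interpolation=2))
E
```

```text
t 10.4833 b [-0.1299 -0.0045  0.159 ] rpy [3.139e+00 1.000e-03 1.909e+00] Fb [-1.  -0.7 -0.3] M [ 0.   -0.04 -0.03] open -0.002 g 0.0
top jaw 24 [[0.0362, -0.0528, 0.0739], [0.0445, -0.0475, 0.0782], [0.0529, -0.0357, 0.0816]] 
scene red 128 [[-0.0394, -0.0208, 0.0926], [-0.0156, -0.0092, 0.096], [0.0079, 0.0081, 0.1025]] 
scene lid 170 [[0.0789, -0.0333, 0.1004], [0.1073, -0.0119, 0.1049], [0.1345, 0.0126, 0.1078]] ((0.1029033362865448, -0.0003465971094556153), 0.039461612701416016)
scene jaw 62 [[0.0174, -0.052, 0.0736], [0.0412, -0.0375, 0.0784], [0.0565, -0.0259, 0.0829]] 
scene fixed 63 [[0.115, -0.0521, 0.0733], [0.1498, -0.0398, 0.0767], [0.1675, -0.0264, 0.0821]] 
scene grip 49 [[-0.1175, -0.0006, 0.0947], [-0.1013, 0.0026, 0.1026], [-0.08, 0.0081, 0.1063]]
```

View pics/t4.png

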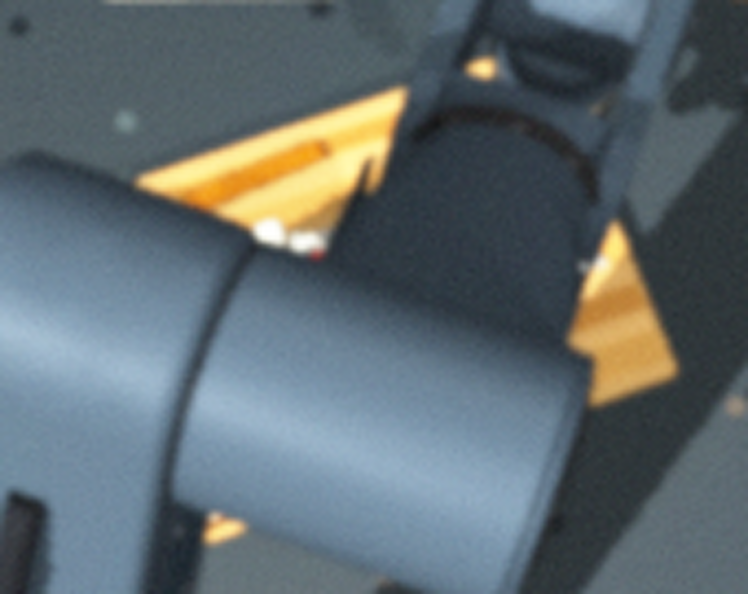

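The top view is blocked by the arm. The scene depth shows the lever back up (0.096), the lid at x≈0.104 (seated) and the grip middle at about (-0.099, 0.004).

Request:
{"op": "step_arm", "data": {
  "travel": [
    [0.04,-0.019,0],
    [0.075,-0.019,0],
    [0.075,-0.019,0.02],
    [0.075,-0.019,0.06],
    [0.075,-0.019,0.1],
    [0.075,-0.019,0.1],
    [0.075,-0.019,0.1]
  ],
  "twist": [0,0,0,0,0,0,0],
  "grip": 0.55
}}

```text
time: 11.17
ee_pos: [0.6131, -0.0941, 0.1409]
eef_rot: [-3.139, -0.002, 1.907]
contact_force: [0.2, -0.4, -0.5]
opening: 0.551
grasp_force: 0.0
```

```bash
python3 st.py
python3 - <<'E'
from h import *
p,d=robot.capture("scene");cv2.imwrite('pics/s5.png',cv2.resize(p[170:290,260:370],None,fx=5,fy=5,interpolation=2))
for q in(fromb(-.099,.004,.097),):print((proj("scene",q)-[260,170])*5)
E
```

```text
t 11.1667 b [-0.0988  0.0045  0.1159] rpy [-3.139e+00 -2.000e-03  1.907e+00] Fb [-0.5 -0.1 -0.5] M [0.   0.02 0.01] open 0.551 g 0.0
[251.86325488 353.4715714 ]
```

View pics/s5.png

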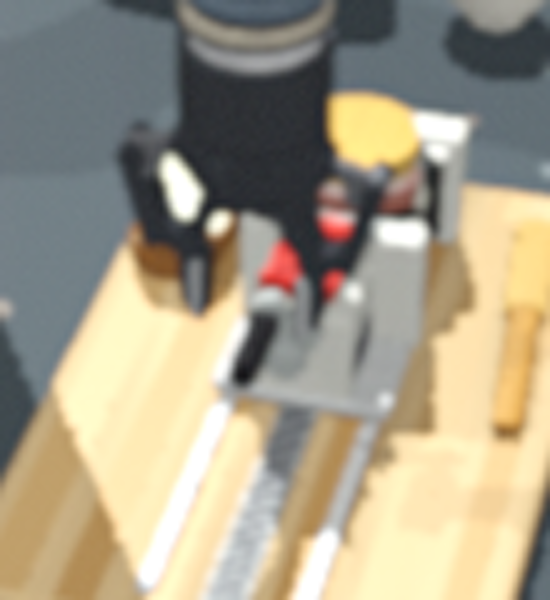

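The grip bar is at crop (258,345), against a predicted (252,353). The fingertips at (195,300) and (315,310) straddle it, so I'll descend and close.

Request:
{"op": "step_arm", "data": {
  "travel": [
    [0,0,0.03],
    [0,0,0.06],
    [0,0,0.085],
    [0,0,0.088],
    [0,0,0.088],
    [0,0,0.088]
  ],
  "twist": [0,0,0,0,0,0]
}}

```text
time: 11.72
ee_pos: [0.6139, -0.0955, 0.1066]
eef_rot: [-3.141, -0.0, 1.906]
contact_force: [0.1, 0.1, 0.0]
opening: 0.551
grasp_force: 0.0
```

Request:
{"op": "step_arm", "data": {
  "travel": [
    [0,0,0],
    [0,0,0],
    [0,0,0],
    [0,0,0],
    [0,0,0],
    [0,0,0]
  ],
  "twist": [0,0,0,0,0,0],
  "grip": 0
}}

```text
time: 12.22
ee_pos: [0.6134, -0.0961, 0.1074]
eef_rot: [-3.14, 0.001, 1.906]
contact_force: [-4.7, -3.7, 3.8]
opening: 0.187
grasp_force: 58.7
```

```bash
python3 st.py
```

```text
t 12.2167 b [-0.1007  0.0049  0.0824] rpy [-3.140e+00  1.000e-03  1.906e+00] Fb [-1.9  5.6  3.8] M [-0.57  0.65  0.1 ] open 0.187 g 58.70515465736389
```

```bash
cat > cr.py <<'E'
from h import *
import sys
# axis y, radius .035, tcp drop below grip; clockwise tangent in board (y,z)
s=robot.read_state();f=s["contact_force"];b=tob(s["ee_pos"]);ay,dz=-.003,.0137
v=np.array([b[1]-ay,b[2]+dz-.062]);th=np.arctan2(-v[0],v[1]);t=np.array([-np.cos(th),-np.sin(th)]);n=np.array([-np.sin(th),np.cos(th)])
F=np.array([f[:2]@EY,f[2]]);print("t",s["time"],"theta",th.round(3),"r",np.linalg.norm(v).round(4),"x",b[0].round(4),"Ft",-(F@t).round(2),"Fr",(F@n).round(2),"Fx",(f[:2]@EX).round(2),"open",round(s["opening"],3))
E
python3 cr.py
```

```text
t 12.2167 theta -0.228 r 0.035 x -0.1007 Ft 4.6 Fr 5.01 Fx -1.94 open 0.187
```

Request:
{"op": "step_arm", "data": {
  "travel": [
    [0.005,-0.001,0],
    [0.01,0,-0.0015],
    [0.015,0,-0.002],
    [0.02,0,-0.0023],
    [0.0257,0,-0.002],
    [0.0315,0,-0.0015],
    [0.0373,0,-0.0006]
  ],
  "twist": [0,0,0,0,0,0,0]
}}

```text
time: 12.8
ee_pos: [0.6153, -0.0938, 0.1093]
eef_rot: [3.135, 0.025, 1.91]
contact_force: [2.3, -35.0, -1.0]
opening: 0.188
grasp_force: 58.7
```

```bash
python3 cr.py; python3 st.py
```

```text
t 12.8 theta -0.147 r 0.0364 x -0.0992 Ft 9.43 Fr 0.36 Fx -33.79 open 0.188
t 12.8 b [-0.0992  0.0023  0.0843] rpy [3.135 0.025 1.91 ] Fb [-33.8   9.4  -1. ] M [-5.53 -0.28 -0.05] open 0.188 g 58.65538716316223
```

I put the crank shift in the tool x column instead of y. I'm taking that back at once.

Request:
{"op": "step_arm", "data": {
  "travel": [
    [-0.02,0,0],
    [-0.037,0,0],
    [-0.037,0,0],
    [-0.037,0,0]
  ],
  "twist": [0,0,0,0]
}}

```text
time: 13.13
ee_pos: [0.6155, -0.0963, 0.1079]
eef_rot: [3.139, 0.003, 1.906]
contact_force: [1.4, -3.1, 3.0]
opening: 0.186
grasp_force: 59.9
```

```bash
python3 cr.py; python3 st.py
python3 - <<'E'
from h import *
p,d=robot.capture("scene");report("scene",p,d)
E
```

```text
t 13.1333 theta -0.169 r 0.0351 x -0.1016 Ft -0.8 Fr 2.93 Fx -3.42 open 0.186
t 13.1333 b [-0.1016  0.0029  0.0829] rpy [3.139e+00 3.000e-03 1.906e+00] Fb [-3.4 -0.3  3. ] M [-0.52 -0.14 -0.01] open 0.186 g 59.885796904563904
scene red 42 [[-0.0396, -0.0136, 0.092], [-0.0172, -0.0085, 0.0958], [0.0035, -0.0018, 0.1012]] 
scene lid 228 [[0.0678, -0.0328, 0.1005], [0.0992, -0.0088, 0.1046], [0.1334, 0.0124, 0.108]] ((0.1032390296459198, -0.004480383824557066), 0.03959665074944496)
scene jaw 47 [[0.0332, -0.0523, 0.074], [0.0441, -0.0424, 0.0789], [0.0546, -0.0296, 0.0827]] 
scene fixed 63 [[0.1036, -0.0511, 0.0733], [0.1505, -0.0398, 0.077], [0.1669, -0.0283, 0.0827]]
```

Request:
{"op": "step_arm", "data": {
  "travel": [
    [0,0.006,-0.0008],
    [0,0.0103,-0.0011],
    [0,0.0147,-0.0013],
    [0,0.0191,-0.0012],
    [0,0.0234,-0.0008],
    [0,0.0278,-0.0003],
    [0,0.0321,0.0005],
    [0,0.0363,0.0015]
  ],
  "twist": [0,0,0,0,0,0,0,0]
}}

```text
time: 13.85
ee_pos: [0.6268, -0.0925, 0.1078]
eef_rot: [-3.138, 0.004, 1.908]
contact_force: [-4.6, -8.8, 9.1]
opening: 0.185
grasp_force: 60.5
```

```bash
python3 cr.py
```

```text
t 13.85 theta 0.171 r 0.035 x -0.1017 Ft 8.74 Fr 7.75 Fx -6.8 open 0.185
```

Request:
{"op": "step_arm", "data": {
  "travel": [
    [-0.002,0.0042,0.0],
    [-0.003,0.0084,0.0],
    [-0.003,0.0124,0.0012],
    [-0.003,0.0164,0.003],
    [-0.003,0.0203,0.005]
  ],
  "twist": [0,0,0,0,0]
}}

```text
time: 14.27
ee_pos: [0.6348, -0.0905, 0.1054]
eef_rot: [-3.139, 0.003, 1.908]
contact_force: [-3.2, -8.7, 6.5]
opening: 0.184
grasp_force: 60.3
```

```bash
python3 cr.py
```

```text
t 14.2667 theta 0.417 r 0.0351 x -0.1025 Ft 8.06 Fr 3.6 Fx -7.18 open 0.184
```

Request:
{"op": "step_arm", "data": {
  "travel": [
    [-0.001,0.0038,0.002],
    [-0.002,0.0075,0.0042],
    [-0.002,0.011,0.0066],
    [-0.003,0.0144,0.0094]
  ],
  "twist": [0,0,0,0]
}}

```text
time: 14.6
ee_pos: [0.6406, -0.089, 0.1018]
eef_rot: [-3.139, 0.002, 1.908]
contact_force: [-3.2, -6.5, 8.4]
opening: 0.188
grasp_force: 60.5
```

```bash
python3 cr.py
```

```text
t 14.6 theta 0.616 r 0.0349 x -0.1029 Ft 9.07 Fr 3.81 Fx -5.06 open 0.188
```

Request:
{"op": "step_arm", "data": {
  "travel": [
    [0,0.0033,0.0028],
    [-0.001,0.0064,0.0058]
  ],
  "twist": [0,0]
}}

```text
time: 14.77
ee_pos: [0.6431, -0.0882, 0.0996]
eef_rot: [-3.139, 0.002, 1.908]
contact_force: [-4.1, -6.0, 9.2]
opening: 0.192
grasp_force: 60.6
```

```bash
python3 cr.py
```

```text
t 14.7667 theta 0.713 r 0.0348 x -0.1031 Ft 10.42 Fr 3.14 Fx -4.32 open 0.192
```

Request:
{"op": "step_arm", "data": {
  "travel": [
    [0,0.003,0.003],
    [-0.001,0.0058,0.0064]
  ],
  "twist": [0,0]
}}

```text
time: 14.93
ee_pos: [0.6454, -0.0876, 0.0973]
eef_rot: [-3.139, 0.001, 1.908]
contact_force: [-4.2, -4.6, 10.4]
opening: 0.185
grasp_force: 60.8
```

```bash
python3 cr.py
```

```text
t 14.9333 theta 0.809 r 0.0348 x -0.1032 Ft 11.3 Fr 3.19 Fx -2.91 open 0.185
```

Ft has risen from about 8.1 N running free to 11.3 N, i.e. +3 N, and the block has stopped backing up. That is roughly a 40 N squeeze. I'll take off the lead, then let go.

Request:
{"op": "step_arm", "data": {
  "travel": [
    [0,-0.005,-0.006],
    [0,-0.006,-0.007],
    [0,-0.006,-0.007]
  ],
  "twist": [0,0,0]
}}

```text
time: 15.18
ee_pos: [0.6445, -0.0878, 0.0985]
eef_rot: [3.141, 0.001, 1.906]
contact_force: [2.0, -2.9, 0.2]
opening: 0.186
grasp_force: 59.7
```

```bash
python3 cr.py; python3 st.py
```

```text
t 15.1833 theta 0.766 r 0.035 x -0.1031 Ft -0.53 Fr 0.79 Fx -3.45 open 0.186
t 15.1833 b [-0.1031 -0.0273  0.0735] rpy [3.141e+00 1.000e-03 1.906e+00] Fb [-3.4 -0.9  0.2] M [-0.44 -0.29 -0.05] open 0.186 g 59.65428113937378
```

Request:
{"op": "step_arm", "data": {
  "travel": [
    [0,0,0],
    [0,0,0],
    [0,0,0],
    [0,0,0]
  ],
  "twist": [0,0,0,0],
  "grip": 0.5
}}

```text
time: 15.52
ee_pos: [0.6434, -0.0873, 0.0982]
eef_rot: [-3.14, -0.002, 1.906]
contact_force: [0.1, -0.1, 0.4]
opening: 0.498
grasp_force: 0.0
```

Request:
{"op": "step_arm", "data": {
  "travel": [
    [0,0,-0.03],
    [0,0,-0.08],
    [0,0,-0.15],
    [0,0,-0.25],
    [-0.1,0,-0.35],
    [-0.2,0.1,-0.4],
    [-0.3,0.1,-0.4],
    [-0.4,0.1,-0.4],
    [-0.5,0.1,-0.4],
    [-0.6,0.1,-0.4],
    [-0.7,0.1,-0.4],
    [-0.8,0.1,-0.4]
  ],
  "twist": [0,0,0,0,0,0,0,0,0,0,0,0]
}}

```text
time: 16.52
ee_pos: [0.7827, -0.3658, 0.2601]
eef_rot: [3.141, 0.0, 1.906]
contact_force: [1.3, 0.1, 1.0]
opening: 0.5
grasp_force: 0.0
```

```bash
python3 st.py
python3 - <<'E'
from h import *
measure('c')
p=np.load("scenec.npz")["p"];cv2.imwrite('pics/s6.png',cv2.resize(p[150:310,245:395],None,fx=4,fy=3.75,interpolation=2))
z=np.load("scenec.npz");T=tob(cloud("scene",p,z["d"]));h=cv2.cvtColor(p,cv2.COLOR_BGR2HSV)
m=(h[...,2]<75)&(T[...,2]>.06)&(T[...,2]<.115)&(T[...,0]<-.07)&(T[...,0]>-.16)&(abs(T[...,1])<.06)
if m.sum():print("grip",m.sum(),np.percentile(T[m],[4,50,96],0).round(4).tolist())
E
```

```text
t 16.5167 b [-0.4111 -0.0663  0.2351] rpy [3.141 0.    1.906] Fb [-0.4 -1.3  1. ] M [ 0.   -0.06  0.01] open 0.5 g 0.0
top lid 385 [[0.073, -0.0332, 0.0998], [0.1035, -0.0041, 0.103], [0.1318, 0.0273, 0.1073]] ((0.10250723361968994, -0.0031323616858571768), 0.0358770526945591)
top jaw 55 [[0.0395, -0.0524, 0.0737], [0.0488, -0.0404, 0.0778], [0.0573, -0.0262, 0.0824]] 
top fixed 106 [[0.1279, -0.0501, 0.0732], [0.156, -0.0284, 0.0755], [0.1683, 0.0435, 0.0801]] 
scene red 88 [[-0.04, -0.0206, 0.0919], [-0.0077, -0.0131, 0.0967], [0.007, -0.0033, 0.1046]] 
scene lid 237 [[0.0675, -0.032, 0.1007], [0.0999, -0.0086, 0.1046], [0.1336, 0.0161, 0.108]] ((0.10278112441301346, -0.0029447446577250957), 0.04107803478837013)
scene jaw 63 [[0.0073, -0.0516, 0.0733], [0.0414, -0.0379, 0.0785], [0.0568, -0.0261, 0.0822]] 
scene fixed 56 [[0.1146, -0.052, 0.0735], [0.1545, -0.04, 0.0768], [0.1671, -0.0267, 0.0812]] 
grip 35 [[-0.1125, -0.0333, 0.091], [-0.0952, -0.0303, 0.0946], [-0.0789, -0.024, 0.0991]]
```

View pics/s6.png

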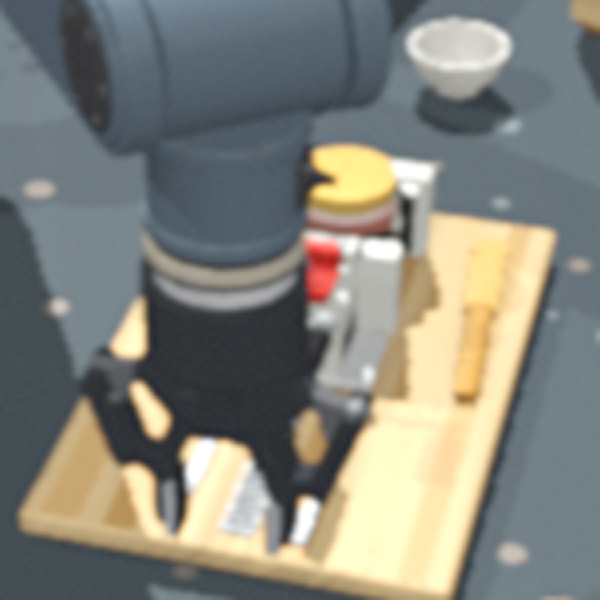

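The jar stands upright between the jaws with its lid at crop (350,180), on the vise line. The lever is up, and the spreader is where it was. I'm handing the job in.

```bash
python3 -c "
from rig import robot
print(robot.close_job())"
```

```text
the job is handed in; nothing more can be done
None
```

The jar is clamped upright and centred between the jaws, with the lever sprung up and the squeeze estimated from crank feel at about 40 N. I mistakenly pushed the crank grip along the vise with up to about 34 N for half a second, with no displacement seen afterwards. The job was handed in at about 17 s, and the hand-in returned no verdict.

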